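# Sort salvaged capacitors into trays by size

## Task

Pick out the four round black capacitors on the bench and stand each one upright, flat on the floor of the parts tray of its size: the thinnest in the smallest tray, the next thicker in the next larger, and so on up to the thickest in the largest tray. Set them down without dropping them, knock none over, and leave the white relay and the copper coil where they are.

Things in the scene. Friction and masses are not known exactly. Their poses are not given: they have to be found in the camera images.
- cap1: The thinnest of the four loose electrolytic capacitors: a rigid upright cylinder, black sleeve with a bare aluminium disc on top, 18 mm diameter, 40 mm tall, flat base (leads cropped), 15 g give or take a third. It stands on the bench at the start. Origin: centre of its base; z is its axis, up.
- cap2: The second thinnest of the four loose electrolytic capacitors: a rigid upright cylinder, black sleeve with a bare aluminium disc on top, 26 mm diameter, 45 mm tall, flat base (leads cropped), 35 g give or take a third. It stands on the bench at the start. Origin: centre of its base; z is its axis, up.
- cap3: The second thickest of the four loose electrolytic capacitors: a rigid upright cylinder, black sleeve with a bare aluminium disc on top, 35 mm diameter, 52 mm tall, flat base (leads cropped), 70 g give or take a third. It stands on the bench at the start. Origin: centre of its base; z is its axis, up.
- cap4: The thickest of the four loose electrolytic capacitors: a rigid upright cylinder, black sleeve with a bare aluminium disc on top, 46 mm diameter, 60 mm tall, flat base (leads cropped), 130 g give or take a third. It stands on the bench at the start. Origin: centre of its base; z is its axis, up.
- tray1: The smallest of the four empty open square teal parts trays, stuck to the bench (it does not move): inside 40 x 40 mm, outside 44 x 44 mm, walls 2 mm thick, rim 12 mm above the bench, inner floor 2 mm above the bench. Origin: centre of its underside, on the bench; z up, x and y along its sides (it may be turned by up to 0.4 rad).
- tray2: The second smallest of the four empty open square teal parts trays, stuck to the bench (it does not move): inside 52 x 52 mm, outside 56 x 56 mm, walls 2 mm thick, rim 12 mm above the bench, inner floor 2 mm above the bench. Origin: centre of its underside, on the bench; z up, x and y along its sides (it may be turned by up to 0.4 rad).
- tray3: The second largest of the four empty open square teal parts trays, stuck to the bench (it does not move): inside 64 x 64 mm, outside 68 x 68 mm, walls 2 mm thick, rim 12 mm above the bench, inner floor 2 mm above the bench. Origin: centre of its underside, on the bench; z up, x and y along its sides (it may be turned by up to 0.4 rad).
- tray4: The largest of the four empty open square teal parts trays, stuck to the bench (it does not move): inside 78 x 78 mm, outside 82 x 82 mm, walls 2 mm thick, rim 12 mm above the bench, inner floor 2 mm above the bench. Origin: centre of its underside, on the bench; z up, x and y along its sides (it may be turned by up to 0.4 rad).
- relay: Loose white box-shaped relay, 30 x 22 mm and 26 mm tall. Not a capacitor: leave it alone. Origin: centre of its underside, x along the 30 mm side.
- coil: Loose copper-wound toroidal coil lying flat, 36 mm diameter, 14 mm tall. Not a capacitor: leave it alone. Origin: centre of its underside.
Things that resemble listed ones, but are neither listed nor needed, are in the scene too. What is shaped like the tray2 but red is not meant. Leave any purple look-alike of the tray3 alone.

How it is judged:
At the end, for the whole second after the job is handed in: Each capacitor stands flat on the inner floor of the tray of its own size rank (anywhere inside the walls, base within 5 mm of the bench height, within 0.08 rad of upright), released and at rest; relay and coil within 15 mm of where they started (horizontal distance between cap1 and tray1 below 0.0171 m and z of cap1 in the frame of tray1 between 0 and 0.005 m and angle between each of cap1, cap2, cap3, cap4's own z axis and vertical below 0.08 rad and linear speed of each of cap1, cap2, cap3, cap4 below 0.02 m/s and horizontal distance between cap2 and tray2 below 0.0199 m and z of cap2 in the frame of tray2 between 0 and 0.005 m and horizontal distance between cap3 and tray3 below 0.022 m and z of cap3 in the frame of tray3 between 0 and 0.005 m and horizontal distance between cap4 and tray4 below 0.0241 m and z of cap4 in the frame of tray4 between 0 and 0.005 m and distance of each of relay, coil from where it was at the start of the episode below 0.015 m); the robot touches nothing.
It fails at once if a capacitor is dropped or flung (faster than 0.6 m/s out of the fingers, a fall of about 18 mm) ((contact force between cap1 and the fingers below 0.05 N and linear speed of cap1 above 0.6 m/s) or (contact force between cap2 and the fingers below 0.05 N and linear speed of cap2 above 0.6 m/s) or (contact force between cap3 and the fingers below 0.05 N and linear speed of cap3 above 0.6 m/s) or (contact force between cap4 and the fingers below 0.05 N and linear speed of cap4 above 0.6 m/s)).
It fails at once if a capacitor is knocked over (tilted more than 0.6 rad) (angle between any of cap1, cap2, cap3, cap4's own z axis and vertical above 0.6 rad).
It fails at once if the relay or the coil is moved more than 15 mm (distance of any of relay, coil from where it was at the start of the episode above 0.015 m).
It also fails if it takes over 104 s, if anything falls off the work surface, if the arm or the gripper's body presses on something with over 40 N, if the wrist force passes 120 N, or if a joint passes its speed limit or range.

## Robot

A 7-joint arm with a two-finger parallel gripper is mounted at the origin on the work surface. World frame = base frame: x ahead of the robot, y to its left, z up, the work surface at z = 0. Lengths are in m, angles in rad, forces in N, time in s.
With the tool pointing down it reaches from about 0.4 to 0.85 m from the base axis. Payload 6.9 kg.
Tool frame: the origin (TCP) lies between the finger pads; the fingertips stand bot.tip_reach ahead of it and the grasp point (between the pads) is the TCP (bot.tip_reach is the distance from the TCP to the fingertips, in m); z points along the fingers, y is the line along which they close (so a half turn about z gives the same grasp; the last joint's range is limited). The gripper opens to 85 mm and grips with 20 to 120 N. Pads are 22 mm wide; open, the fingers measure 114 mm over their backs; the gripper's body (76 mm by 85 mm) begins 54 mm behind the grasp point. The pads swing forward as they close: fully open they stand 13 mm farther back than shut.
Start: joints at [-1.175, 0.507, -0.238, 1.5, 0.126, 1.149, -0.155], TCP at [0.179, 0.599, 0.25] pointing down, gripper open.
Joint ranges: [-3.08, 3.08], [-0.24, 2.05], [-1.43, 1.35], [0, 2.5], [-1.52, 4.66], [0.17, 1.96], [-2.89, 2.89]. Speed limits (rad/s): [2.39, 2.39, 3.14, 3.14, 3.14, 3.14, 3.14].

## Interface

Orientations are given as [roll, pitch, yaw] about the fixed x, y, z axes, in that order (R = Rz(yaw) Ry(pitch) Rx(roll)).
In Python, from bench import bot gives the robot as it stands. The module is installed in compiled form; this text tells all that it offers.
- The arm moves only by the tool move_arm, never from a script. Its argument "commands" is a list of rows, each a list of 3 entries, a list of its own where there are three numbers: the shift along the world's x, y, z in shares of 80 cm (1.0 is 80 cm), then the turn, a rotation vector about the world's x, y, z in shares of 120 degrees (1.0 is 120 degrees), then the opening, from 0 (shut) to 1 (fully open). In form: [[[tx, ty, tz], [ax, ay, az], fingers], ...]. A call has exactly 5 rows; each row is the pose to reach, as a shift and turn from the pose commanded when the call began; what a row does not reach only later rows make up. A row lasts 1/10 s, in which the tool goes at most 50 mm and 8.59 degrees, less where a joint would pass 70% of its speed; a pose out of reach is approached as far as the arm can. A shift or turn number past 1, either way, is cut back to 1. A call with a gripper value outside its range is refused whole. The fingers move at their own pace and stop on an object; the grip force is fixed at half the most. Time passes only in rows, so rows that repeat a pose let the fingers close, or fill a call up. It gives the time, the measured TCP pose, the force, the opening and the grip force at its end, in the units of the state.
- bot.sense(): the state, without advancing time (a new reading comes with each control period).
- bot.snapshot(name): name is "scene" or "top" or "wrist"; returns the picture (400x640x3 uint8, red, green, blue); there is no depth.
- bot.calibration(name): a dict with "intrinsics" (3x3 intrinsics, pixels), "R" (3x3) and "t" (3): a world point X has camera coordinates R X + t. Camera axes: x right, y down, z forward; pixel columns grow to the right and rows downward; lengths in m; the calibration is good to about 2 mm. A picture is of the moment at which its call begins: read the wrist's pose just before it. calibration takes no time and is no camera call; for the wrist camera it gives the pose at the moment of the call.
- bot.finish_job(): hands the job in; it is judged then, once.
The state is a dict: "t": time; "joint_pos": joint angles; "qd": joint speeds; "effort": joint torques, N m; "eef_pos": TCP position; "orientation": TCP orientation; "wrist_force": force on the tool from outside, world axes, zero at the start; "ft_torque": the same for the moment, N m; "opening": finger opening in m; "grasp_force": force on a finger pad.
Only numpy, scipy, OpenCV 4.12 (cv2) and the standard library are available. Lean on these libraries where they do the work, as an engineer would, in place of code of your own. Each camera call takes 0.05 s, during which the arm holds its last target. There are 200 camera calls.

## Working session

There is one attempt and no reset: what is moved stays moved. The work goes in short steps, Python scripts to look and compute and a tool call to move; the robot and the scene stay as the last step left them, time stands still between calls to the robot, and variables do not carry over. Pictures are saved under pics/ and viewed, at most 14 in all, crops included, and the job is handed in when it is done.

Besides the shell and the picture viewer there is one more tool, called after "Request:" as name(argument=value, ...), one argument or row to a line, values as JSON. move_arm: Moves the arm, as the interface text tells. Its arguments: {"type":"object","properties":{"commands":{"type":"array"}},"required":["commands"]}

```bash
mkdir -p pics
python3 - <<'E'
from bench import bot
import cv2
s=bot.sense();print({k:s[k] for k in('t','eef_pos','orientation','opening','wrist_force')},bot.tip_reach)
for n in('scene','top'):
    cv2.imwrite(f'pics/{n}0.png',bot.snapshot(n)[:,:,::-1]);c=bot.calibration(n);print(n,c)
E
```

```text
{'t': 0.0, 'eef_pos': array([0.1791574 , 0.59829639, 0.24942892]), 'orientation': array([-3.13983142e+00,  5.36049672e-05,  2.85078018e+00]), 'opening': 0.08521710377165274, 'wrist_force': array([0.54374331, 0.2241159 , 0.96014279])} 0.019
scene {'intrinsics': array([[419.13473651,   0.        , 321.47500729],
       [  0.        , 419.13473651, 200.24365856],
       [  0.        ,   0.        ,   1.        ]]), 'R': array([[ 0.33388952,  0.94251818, -0.01331437],
       [ 0.65725302, -0.24291208, -0.71345091],
       [-0.67567467,  0.22946287, -0.70057871]]), 't': array([-0.14674556, -0.2932542 ,  1.37239251])}
top {'intrinsics': array([[360.87549637,   0.        , 322.58122082],
       [  0.        , 360.87549637, 199.55355451],
       [  0.        ,   0.        ,   1.        ]]), 'R': array([[-0.02252383, -0.99974575, -0.00105287],
       [-0.98979491,  0.02244784, -0.14072007],
       [ 0.14070793, -0.00212743, -0.99004886]]), 't': array([-0.00292134,  0.47104432,  0.76504342])}
```

View pics/top0.png

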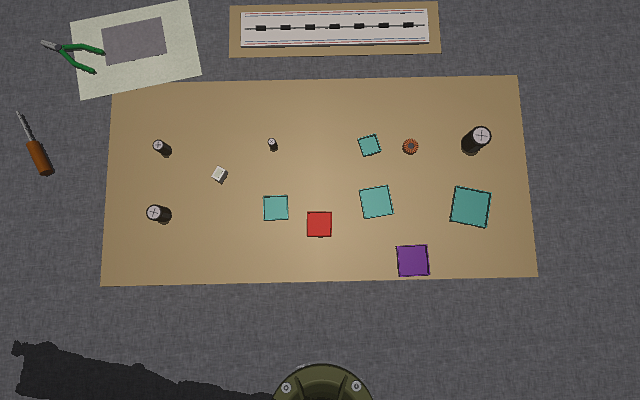

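View pics/scene0.png

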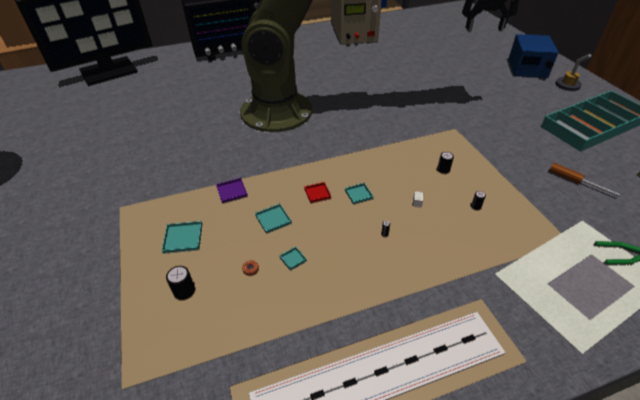

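The top view shows the caps at about (272,145), (161,148), (157,213) and (477,138). The teal trays are at (369,145), (276,208), (376,202) and (470,207).

**Possible mix-ups:**
- Red tray (319,224) and purple tray (413,260) against the teal trays.
- White relay (219,174) and copper coil (410,146) against the caps.
- Black parts on the strip at the top (260–410,26) against the caps.

I choose the black cylinders with aluminium discs and the teal trays, ranked by measured size.

```bash
cat > h.py <<'E'
import cv2,numpy as np
from bench import bot
def ray(c,p):
    R,t=c['R'],c['t'];d=R.T@np.linalg.solve(c['intrinsics'],[p[0],p[1],1.]);return -R.T@t,d/np.linalg.norm(d)
def onplane(c,p,z):
    o,d=ray(c,p);return o+d*(z-o[2])/d[2]
def tri(c1,p1,c2,p2):
    o1,d1=ray(c1,p1);o2,d2=ray(c2,p2);s=np.linalg.lstsq(np.c_[d1,-d2],o2-o1,rcond=None)[0]
    a,b=o1+d1*s[0],o2+d2*s[1];return (a+b)/2,np.linalg.norm(a-b)
def proj(c,X):
    q=c['intrinsics']@(c['R']@np.array(X)+c['t']);return q[:2]/q[2]
def blobs(m,amin):
    cs=cv2.findContours(m.astype(np.uint8),cv2.RETR_EXTERNAL,cv2.CHAIN_APPROX_NONE)[0]
    return [k for k in cs if cv2.contourArea(k)>=amin]
def cen(k):
    M=cv2.moments(k);return np.array([M['m10'],M['m01']])/M['m00']
E
python3 - <<'E'
from h import *
im={n:cv2.imread(f'pics/{n}0.png') for n in('top','scene')};C={n:bot.calibration(n) for n in im}
hsv={n:cv2.cvtColor(im[n],cv2.COLOR_BGR2HSV) for n in im}
T={}
for n in im:
    H=hsv[n];m=(H[...,0]>78)&(H[...,0]<100)&(H[...,1]>70)&(H[...,2]>50)
    if n=='scene': m[:, 520:]=0; m[:150]=0
    T[n]=blobs(m,60)
for k in T['top']:
    (cx,cy),(w,h),a=cv2.minAreaRect(k)
    P=cv2.boxPoints(((cx,cy),(w+1,h+1),a));W=np.array([onplane(C['top'],p,.012) for p in P])
    c=W.mean(0);e=W[1]-W[0]
    q=proj(C['scene'],c);j=min(T['scene'],key=lambda s:np.hypot(*(np.array(cv2.minAreaRect(s)[0])-q)))
    X,g=tri(C['top'],(cx,cy),C['scene'],cen(j))
    print('tray',np.round([cx,cy]),'c',c.round(4),'sides mm',[round(1e3*np.linalg.norm(W[i+1]-W[i]),1) for i in(0,1)],'yaw',round((np.arctan2(e[1],e[0])+np.pi/4)%(np.pi/2)-np.pi/4,3),'tri',X.round(4),round(g*1e3,1))
for nm,s,h in(('cap1',(272,142),.04),('cap2',(159,145),.045),('cap3',(154,211),.052),('cap4',(481,134),.06)):
    r={}
    c0=onplane(C['top'],s,h)
    for n,p in(('top',s),('scene',proj(C['scene'],c0))):
        g=cv2.cvtColor(im[n],cv2.COLOR_BGR2GRAY);H=hsv[n]
        m=(g>110)&(H[...,1]<60);w=np.zeros_like(m);x,y=np.int32(p);w[y-14:y+15,x-14:x+15]=1
        bs=blobs(cv2.morphologyEx((m&w).astype(np.uint8),cv2.MORPH_CLOSE,np.ones((3,3))),4)
        k=min(bs,key=lambda k:np.hypot(*(cen(k)-p)));r[n]=cen(k)
        print(n,len(bs),r[n].round(1),'area',cv2.contourArea(k),end=' ')
    X,g=tri(C['top'],r['top'],C['scene'],r['scene'])
    print('\n',nm,'plane',onplane(C['top'],r['top'],h).round(4),'tri',X.round(4),round(g*1e3,1))
H=hsv['top'];
for nm,p,z in(('relay',(219,174),.026),('coil',(410,146),.014)):print(nm,onplane(C['top'],p,z).round(3))
E
```

```text
tray [275. 207.] c [0.4594 0.0945 0.012 ] sides mm [np.float64(56.9), np.float64(57.0)] yaw -0.023 tri [0.4599 0.0949 0.0062] 0.9
tray [471. 206.] c [ 0.4519 -0.3488  0.012 ] sides mm [np.float64(84.6), np.float64(87.6)] yaw -0.257 tri [ 0.4523 -0.3513  0.0056] 0.2
tray [376. 201.] c [ 0.4678 -0.1348  0.012 ] sides mm [np.float64(70.2), np.float64(70.5)] yaw 0.169 tri [ 0.4683 -0.1358  0.0065] 0.3
tray [369. 144.] c [ 0.6007 -0.1246  0.012 ] sides mm [np.float64(45.5), np.float64(46.8)] yaw 0.308 tri [ 0.6021 -0.1254  0.0069] 0.1
top 1 [271.3 141.2] area 20.5 scene 1 [386.2 222.7] area 15.0 
 cap1 plane [0.6049 0.0986 0.04  ] tri [0.6049 0.0988 0.0405] 0.4
top 1 [157.6 144.5] area 47.5 scene 1 [480.3 193.5] area 32.0 
 cap2 plane [0.6015 0.3514 0.045 ] tri [0.6012 0.351  0.0462] 0.3
top 1 [153.2 211.8] area 109.5 scene 1 [446.7 154.8] area 43.5 
 cap3 plane [0.4499 0.3512 0.052 ] tri [0.4497 0.3502 0.0531] 1.0
top 1 [480.9 135.1] area 179.5 scene 1 [176.8 274.1] area 191.0 
 cap4 plane [ 0.6018 -0.3638  0.06  ] tri [ 0.6019 -0.3641  0.0597] 0.5
relay [0.535 0.219 0.026]
coil [ 0.594 -0.219  0.014]
```

Run:
```python
import cv2,numpy as np
a=cv2.imread('pics/top0.png')[110:235,130:510]
cv2.imwrite('pics/crop0.png',cv2.resize(a,None,fx=2.1,fy=2.1,interpolation=cv2.INTER_CUBIC))
```

```text
(no output)
```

View pics/crop0.png

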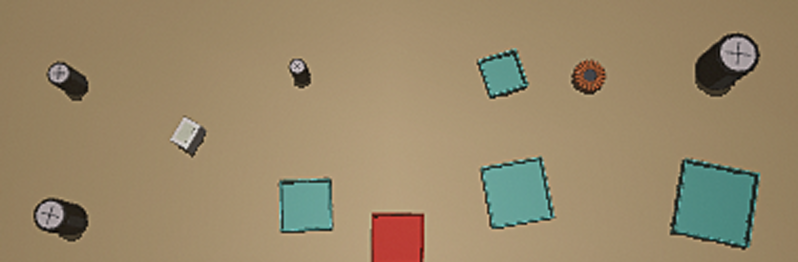

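The manual's scale: shifts go in shares of 80 cm and turns go in shares of 120 degrees. Converting my numbers, 17 cm is 0.2125, -15.5 cm is -0.1938.

Request:
move_arm(
  commands=[
    [[0.0425,-0.0388,0],[0,0,0],1],
    [[0.085,-0.0775,0],[0,0,0],1],
    [[0.1275,-0.1163,0],[0,0,0],1],
    [[0.17,-0.155,0],[0,0,0],1],
    [[0.2125,-0.1938,0],[0,0,0],1],
  ],
)

```text
t: 0.6
eef_pos: [0.3503, 0.4421, 0.25]
orientation: [-3.141, -0.0, 2.851]
wrist_force: [0.5, 0.7, -0.3]
opening: 0.0856
grasp_force: 0.0
```

```bash
python3 -c "
from bench import bot
s=bot.sense();print(s['joint_pos'].round(3),s['eef_pos'],s['orientation'])"
```

```text
[-0.801  0.412 -0.213  1.665  0.096  1.076  0.238] [0.35026991 0.44213532 0.249998  ] [-3.14099889e+00 -1.38210980e-04  2.85086662e+00]
```

The crop confirms four black cylinders with discs and four teal trays, with relay, coil and red tray kept apart. Next is cap3.

To row units: -14 cm is -0.175, -11 cm is -0.1375.

Request:
move_arm(
  commands=[
    [[0.0425,-0.0388,-0.025],[0,0,0],1],
    [[0.0838,-0.0763,-0.05],[0,0,0],1],
    [[0.1244,-0.115,-0.0875],[0,0,0],1],
    [[0.1244,-0.115,-0.1375],[0,0,0],1],
    [[0.1244,-0.115,-0.175],[0,0,0],1],
  ],
)

```text
t: 1.1
eef_pos: [0.4498, 0.349, 0.1079]
orientation: [-3.139, -0.0, 2.847]
wrist_force: [-0.1, 0.1, -0.5]
opening: 0.0855
grasp_force: 0.0
```

Run:
```python
from h import *
c=bot.calibration('wrist');a=bot.snapshot('wrist');cv2.imwrite('pics/w1.png',a[:,:,::-1])
print(bot.sense()['eef_pos'],proj(c,[.4499,.3507,.052]),proj(c,[.4499,.3507,0]))
```

```text
[0.44707327 0.34852812 0.1037307 ] [319.05892596 231.59253507] [318.54901819 206.03237922]
```

View pics/w1.png

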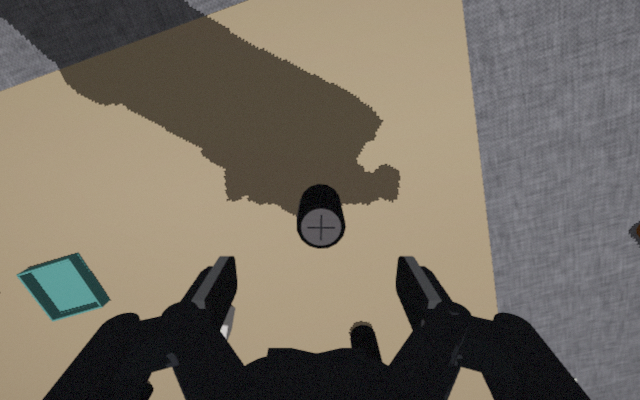

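The wrist view shows the cap3 disc at (321,228), against a predicted (319,232). That is 1–2 mm off and centred between the fingers.

To row units: -7.4 cm is -0.0925, -4.5 cm is -0.0563.

Request:
move_arm(
  commands=[
    [[0,0,-0.025],[0,0,0],1],
    [[0,0,-0.0563],[0,0,0],1],
    [[0,0,-0.0925],[0,0,0],1],
    [[0,0,-0.0925],[0,0,0],1],
    [[0,0,-0.0925],[0,0,0],0.3],
  ],
)

```text
t: 1.65
eef_pos: [0.4485, 0.352, 0.0368]
orientation: [-3.141, -0.0, 2.851]
wrist_force: [0.1, 0.0, -0.0]
opening: 0.073
grasp_force: 0.0
```

Request:
move_arm(
  commands=[
    [[0,0,0],[0,0,0],0.2],
    [[0,0,0],[0,0,0],0.2],
    [[0,0,0],[0,0,0],0.1],
    [[0,0,0],[0,0,0],0],
    [[0,0,0],[0,0,0],0],
  ],
)

```text
t: 2.15
eef_pos: [0.4494, 0.3522, 0.0379]
orientation: [3.14, 0.001, 2.851]
wrist_force: [-0.4, -0.1, 6.1]
opening: 0.0339
grasp_force: 59.1
```

To row units: 9.4 cm is 0.1175, 9 cm is 0.1125.

Request:
move_arm(
  commands=[
    [[0,0,0.025],[0,0,0],0],
    [[0,0,0.0625],[0,0,0],0],
    [[0,0,0.1125],[0,0,0],0],
    [[0.0025,-0.05,0.1175],[0,0,0],0],
    [[0.005,-0.1075,0.1175],[0,0,0],0],
  ],
)

```text
t: 2.65
eef_pos: [0.4534, 0.2673, 0.1327]
orientation: [3.137, 0.003, 2.854]
wrist_force: [0.6, -1.8, -1.6]
opening: 0.0333
grasp_force: 59.8
```

To row units: -21 cm is -0.2625, -18 cm is -0.225.

Request:
move_arm(
  commands=[
    [[0.0025,-0.06,0],[0,0,0],0],
    [[0.005,-0.12,0],[0,0,0],0],
    [[0.0075,-0.175,0],[0,0,0],0],
    [[0.0075,-0.225,0],[0,0,0],0],
    [[0.0088,-0.2625,0],[0,0,0],0],
  ],
)

```text
t: 3.15
eef_pos: [0.4595, 0.0528, 0.131]
orientation: [-3.141, 0.001, 2.848]
wrist_force: [-0.2, 0.3, -0.8]
opening: 0.0335
grasp_force: 59.8
```

To row units: -19 cm is -0.2375, -17.5 cm is -0.2188.

Request:
move_arm(
  commands=[
    [[0.0025,-0.06,0],[0,0,0],0],
    [[0.005,-0.12,0],[0,0,0],0],
    [[0.0075,-0.175,0],[0,0,0],0],
    [[0.0088,-0.2188,0],[0,0,0],0],
    [[0.01,-0.2375,0],[0,0,0],0],
  ],
)

```text
t: 3.65
eef_pos: [0.4673, -0.1386, 0.131]
orientation: [-3.14, 0.001, 2.846]
wrist_force: [0.3, 1.2, -0.4]
opening: 0.0339
grasp_force: 59.8
```

Run:
```python
from h import *
c=bot.calibration('wrist');s=bot.sense();a=bot.snapshot('wrist');cv2.imwrite('pics/w2.png',a[:,:,::-1])
print(s['eef_pos'],s['wrist_force'],s['opening'],s['joint_pos'].round(2),proj(c,[.468,-.135,.002]))
```

```text
[ 0.46732092 -0.13862768  0.13097254] [ 0.28484436  1.20423896 -0.39731453] 0.033942900059468796 [ 0.37  0.44 -0.18  2.02  0.12  0.69  1.38] [320.4095322  198.14217309]
```

View pics/w2.png

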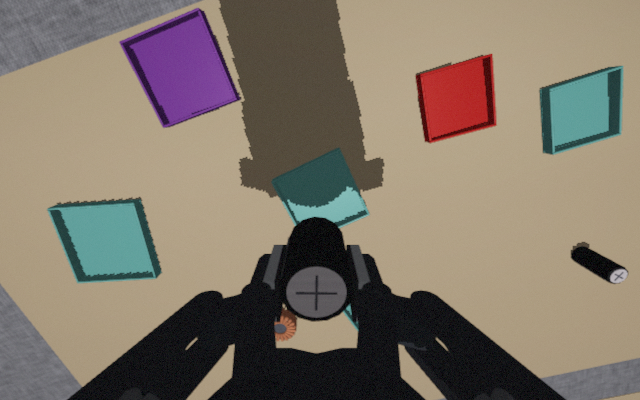

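cap3 is held over tray3. The tray centre shows at about (320,197), matching the prediction of (320,198).

To row units: -9.1 cm is -0.1138, -9 cm is -0.1125.

Request:
move_arm(
  commands=[
    [[0,0,-0.0375],[0,0,0],0],
    [[0,0,-0.075],[0,0,0],0],
    [[0,0,-0.1],[0,0,0],0],
    [[0,0,-0.1125],[0,0,0],0],
    [[0,0,-0.1138],[0,0,0],0],
  ],
)

```text
t: 4.2
eef_pos: [0.4677, -0.1336, 0.0392]
orientation: [3.142, -0.001, 2.852]
wrist_force: [-0.6, 0.2, -1.3]
opening: 0.0337
grasp_force: 62.0
```

To row units: -0.1 cm is -0.0013.

Request:
move_arm(
  commands=[
    [[0,0,-0.0013],[0,0,0],0],
    [[0,0,-0.0013],[0,0,0],0],
    [[0,0,-0.0013],[0,0,0],0],
    [[0,0,-0.0013],[0,0,0],0],
    [[0,0,-0.0013],[0,0,0],0],
  ],
)

```text
t: 4.7
eef_pos: [0.4682, -0.1342, 0.0389]
orientation: [3.141, 0.001, 2.851]
wrist_force: [-0.4, 1.8, 5.9]
opening: 0.0337
grasp_force: 62.1
```

Request:
move_arm(
  commands=[
    [[0,0,0],[0,0,0],0.45],
    [[0,0,0],[0,0,0],0.6],
    [[0,0,0],[0,0,0],0.75],
    [[0,0,0],[0,0,0],0.75],
    [[0,0,0],[0,0,0],0.8],
  ],
)

```text
t: 5.2
eef_pos: [0.4677, -0.1343, 0.0382]
orientation: [-3.142, -0.0, 2.851]
wrist_force: [0.4, -1.4, -0.4]
opening: 0.0686
grasp_force: 0.0
```

To row units: 14 cm is 0.175, 12 cm is 0.15.

Request:
move_arm(
  commands=[
    [[0,0,0.0188],[0,0,0],0.8],
    [[0,0,0.05],[0,0,0],0.8],
    [[0,0,0.1],[0,0,0],0.8],
    [[0,0,0.15],[0,0,0],0.8],
    [[0,-0.0375,0.175],[0,0,0],1],
  ],
)

```text
t: 5.7
eef_pos: [0.4693, -0.161, 0.1816]
orientation: [3.14, 0.004, 2.857]
wrist_force: [2.1, -0.4, -0.2]
opening: 0.0806
grasp_force: 0.0
```

Run:
```python
from h import *
s=bot.sense();print(s['eef_pos'])
a=bot.snapshot('scene');cv2.imwrite('pics/s3.png',cv2.resize(a[130:320,110:520,::-1],None,fx=1.9,fy=1.9,interpolation=cv2.INTER_CUBIC))
```

```text
[ 0.46927848 -0.16098068  0.18156197]
```

View pics/s3.png

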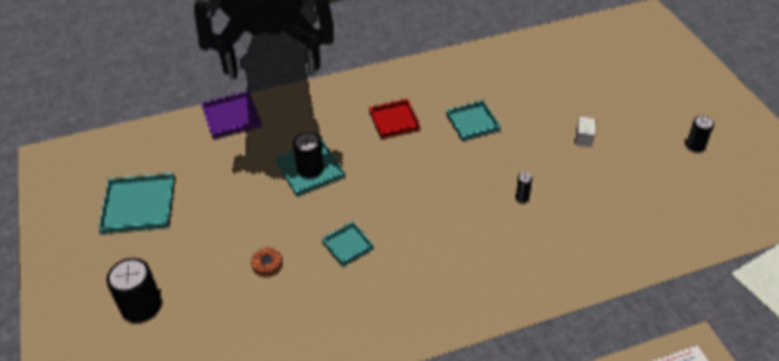

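cap3 stands upright in tray3, at about (307,160) in the crop. Next is cap4.

Request:
move_arm(
  commands=[
    [[0.0325,-0.05,0],[0,0,0],1],
    [[0.0663,-0.1,0],[0,0,0],1],
    [[0.1,-0.15,0],[0,0,0],1],
    [[0.1325,-0.2,0],[0,0,0],1],
    [[0.1663,-0.2488,-0.0125],[0,0,0],1],
  ],
)

```text
t: 6.25
eef_pos: [0.6018, -0.3657, 0.169]
orientation: [-3.141, 0.002, 2.85]
wrist_force: [0.5, 0.3, -0.0]
opening: 0.0855
grasp_force: 0.0
```

To row units: -4.8 cm is -0.06, -3 cm is -0.0375.

Request:
move_arm(
  commands=[
    [[0,0,-0.0375],[0,0,0],1],
    [[0,0,-0.06],[0,0,0],1],
    [[0,0,-0.06],[0,0,0],1],
    [[0,0,-0.06],[0,0,0],1],
    [[0,0,-0.06],[0,0,0],1],
  ],
)

```text
t: 6.75
eef_pos: [0.6013, -0.3634, 0.1217]
orientation: [-3.141, 0.002, 2.851]
wrist_force: [0.0, -0.9, 1.1]
opening: 0.0852
grasp_force: 0.0
```

Run:
```python
from h import *
c=bot.calibration('wrist');s=bot.sense();a=bot.snapshot('wrist');cv2.imwrite('pics/w4.png',a[:,:,::-1])
print(s['eef_pos'],s['orientation'],s['joint_pos'].round(2),proj(c,[.6018,-.3638,.06]))
```

```text
[ 0.60133784 -0.36339982  0.12173147] [-3.14105965e+00  1.96584946e-03  2.85094415e+00] [ 0.6   0.73 -0.17  1.43  0.13  0.99  1.68] [316.16507389 229.11084422]
```

View pics/w4.png

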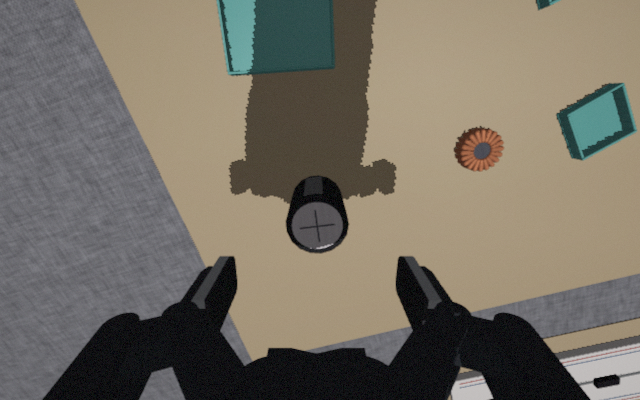

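The cap4 disc is at (317,224), about 2 mm from the prediction. I descend and grip.

To row units: -8 cm is -0.1, -5 cm is -0.0625.

Request:
move_arm(
  commands=[
    [[0,0,-0.025],[0,0,0],1],
    [[0,0,-0.0625],[0,0,0],1],
    [[0,0,-0.1],[0,0,0],1],
    [[0,0,-0.1],[0,0,0],1],
    [[0,0,-0.1],[0,0,0],0.5],
  ],
)

```text
t: 7.3
eef_pos: [0.6012, -0.3634, 0.0414]
orientation: [-3.141, 0.001, 2.851]
wrist_force: [0.0, -0.8, 0.3]
opening: 0.0734
grasp_force: 0.0
```

Request:
move_arm(
  commands=[
    [[0,0,0],[0,0,0],0.4],
    [[0,0,0],[0,0,0],0.3],
    [[0,0,0],[0,0,0],0.2],
    [[0,0,0],[0,0,0],0],
    [[0,0,0],[0,0,0],0],
  ],
)

```text
t: 7.8
eef_pos: [0.6021, -0.364, 0.0429]
orientation: [-3.141, 0.004, 2.851]
wrist_force: [-0.3, 0.1, 6.8]
opening: 0.0447
grasp_force: 61.4
```

To row units: -12 cm is -0.15, -8 cm is -0.1.

Request:
move_arm(
  commands=[
    [[0,0,0.025],[0,0,0],0],
    [[0,0,0.0625],[0,0,0],0],
    [[-0.05,0.005,0.0625],[0,0,0],0],
    [[-0.1,0.01,0.0625],[0,0,0],0],
    [[-0.15,0.015,0.0625],[0,0,0],0],
  ],
)

```text
t: 8.3
eef_pos: [0.4796, -0.3512, 0.0913]
orientation: [-3.141, 0.001, 2.851]
wrist_force: [0.6, -1.0, -1.1]
opening: 0.0447
grasp_force: 61.4
```

Request:
move_arm(
  commands=[
    [[-0.0375,0.0038,0],[0,0,0],0],
    [[-0.0375,0.0038,0],[0,0,0],0],
    [[-0.0375,0.0038,-0.025],[0,0,0],0],
    [[-0.0375,0.0038,-0.05],[0,0,0],0],
    [[-0.0375,0.0038,-0.0575],[0,0,0],0],
  ],
)

```text
t: 8.8
eef_pos: [0.4509, -0.348, 0.0445]
orientation: [3.141, -0.001, 2.851]
wrist_force: [-14.8, 10.7, 68.0]
opening: 0.0446
grasp_force: 67.7
```

To row units: -0.2 cm is -0.0025, -0.1 cm is -0.0013.

Request:
move_arm(
  commands=[
    [[0,0,-0.0013],[0,0,0],0],
    [[0,0,-0.0025],[0,0,0],0],
    [[0,0,-0.0025],[0,0,0],0],
    [[0,0,-0.0025],[0,0,0],0],
    [[0,0,-0.0025],[0,0,0],0],
  ],
)

```text
t: 9.3
eef_pos: [0.4509, -0.348, 0.0448]
orientation: [-3.141, 0.0, 2.851]
wrist_force: [-7.0, 4.1, 18.7]
opening: 0.045
grasp_force: 63.6
```

Measured z is 1.9 mm above the grip height, so the base is on the tray floor. I ease the load slightly and release.

To row units: 0.1 cm is 0.0013.

Request:
move_arm(
  commands=[
    [[0,0,0.0013],[0,0,0],0],
    [[0,0,0.0013],[0,0,0],0.6],
    [[0,0,0.0013],[0,0,0],0.7],
    [[0,0,0.0013],[0,0,0],0.8],
    [[0,0,0.0013],[0,0,0],0.85],
  ],
)

```text
t: 9.8
eef_pos: [0.4509, -0.3483, 0.0432]
orientation: [3.142, -0.0, 2.851]
wrist_force: [0.6, 0.1, -0.6]
opening: 0.0724
grasp_force: 0.0
```

To row units: 12 cm is 0.15, 9 cm is 0.1125.

Request:
move_arm(
  commands=[
    [[0,0,0],[0,0,0],0.9],
    [[0,0,0.025],[0,0,0],0.9],
    [[0,0,0.0625],[0,0,0],0.9],
    [[0,0,0.1125],[0,0,0],0.9],
    [[0,0,0.15],[0,0,0],1],
  ],
)

```text
t: 10.3
eef_pos: [0.451, -0.3484, 0.1652]
orientation: [-3.141, 0.001, 2.851]
wrist_force: [1.0, -1.0, 0.3]
opening: 0.0856
grasp_force: 0.0
```

Run:
```python
from h import *
s=bot.sense();print(s['eef_pos'],s['orientation'])
a=bot.snapshot('scene');cv2.imwrite('pics/s5.png',cv2.resize(a[130:320,110:520,::-1],None,fx=1.9,fy=1.9,interpolation=cv2.INTER_CUBIC))
```

```text
[ 0.45095112 -0.34836564  0.16521837] [-3.14136078e+00  9.41347434e-04  2.85079010e+00]
```

View pics/s5.png

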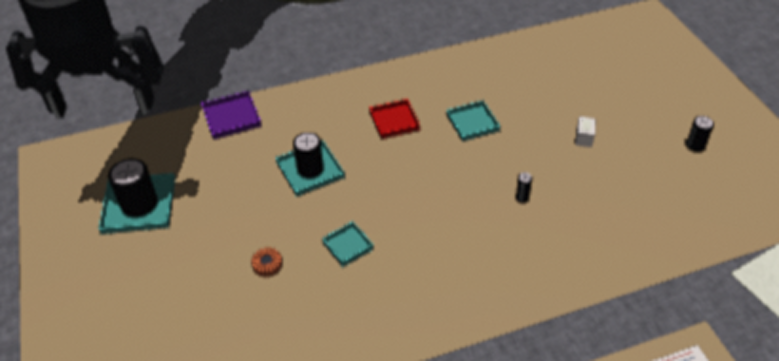

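cap4 stands in tray4, at about (130,185). Next is cap1.

To row units: 23 cm is 0.2875, 18.4 cm is 0.23.

Request:
move_arm(
  commands=[
    [[0.0188,0.0575,0],[0,0,0],1],
    [[0.0375,0.115,0],[0,0,0],1],
    [[0.0563,0.1725,0],[0,0,0],1],
    [[0.075,0.23,0],[0,0,0],1],
    [[0.0938,0.2875,0],[0,0,0],1],
  ],
)

```text
t: 10.85
eef_pos: [0.526, -0.1165, 0.1632]
orientation: [-3.142, 0.0, 2.851]
wrist_force: [0.5, -0.0, -0.0]
opening: 0.0853
grasp_force: 0.0
```

To row units: 21.7 cm is 0.2713, 18.2 cm is 0.2275.

Request:
move_arm(
  commands=[
    [[0.02,0.0575,0],[0,0,0],1],
    [[0.04,0.115,0],[0,0,0],1],
    [[0.06,0.1725,0],[0,0,0],1],
    [[0.08,0.2275,0],[0,0,0],1],
    [[0.0988,0.2713,-0.0125],[0,0,0],1],
  ],
)

```text
t: 11.35
eef_pos: [0.6057, 0.1024, 0.1541]
orientation: [3.14, 0.002, 2.853]
wrist_force: [0.5, 0.3, 0.5]
opening: 0.085
grasp_force: 0.0
```

To row units: -6 cm is -0.075, -3 cm is -0.0375.

Request:
move_arm(
  commands=[
    [[0,0,-0.0375],[0,0,0],1],
    [[0,0,-0.075],[0,0,0],1],
    [[0,0,-0.075],[0,0,0],1],
    [[0,0,-0.075],[0,0,0],1],
    [[0,0,-0.075],[0,0,0],1],
  ],
)

```text
t: 11.85
eef_pos: [0.6056, 0.0986, 0.0948]
orientation: [3.141, 0.002, 2.85]
wrist_force: [-0.4, -0.0, 0.4]
opening: 0.0855
grasp_force: 0.0
```

Run:
```python
from h import *
c=bot.calibration('wrist');s=bot.sense();a=bot.snapshot('wrist');cv2.imwrite('pics/w6.png',a[:,:,::-1])
print(s['eef_pos'],s['orientation'],proj(c,[.6049,.0987,.04]))
```

```text
[0.60563291 0.09860372 0.09478452] [3.14064307e+00 1.92241882e-03 2.85013650e+00] [316.2278111  231.67465186]
```

View pics/w6.png

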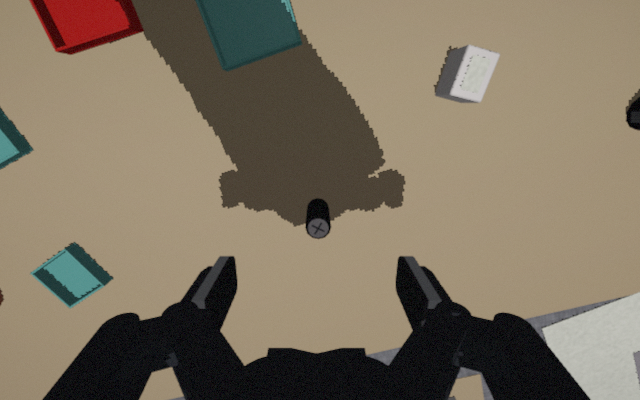

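The cap1 disc is at (318,228), against a predicted (316,232), about 1–2 mm off. I grip.

To row units: -6 cm is -0.075, -4 cm is -0.05.

Request:
move_arm(
  commands=[
    [[0,0,-0.025],[0,0,0],1],
    [[0,0,-0.05],[0,0,0],1],
    [[0,0,-0.075],[0,0,0],1],
    [[0,0,-0.075],[0,0,0],0.8],
    [[0,0,-0.075],[0,0,0],0.5],
  ],
)

```text
t: 12.4
eef_pos: [0.6053, 0.0987, 0.0345]
orientation: [3.141, 0.001, 2.85]
wrist_force: [0.2, -0.1, 0.5]
opening: 0.0591
grasp_force: 0.0
```

Request:
move_arm(
  commands=[
    [[0,0,0],[0,0,0],0.4],
    [[0,0,0],[0,0,0],0.3],
    [[0,0,0],[0,0,0],0.2],
    [[0,0,0],[0,0,0],0.1],
    [[0,0,0],[0,0,0],0],
  ],
)

```text
t: 12.9
eef_pos: [0.6054, 0.0988, 0.0345]
orientation: [3.141, 0.002, 2.851]
wrist_force: [-1.1, -0.8, 6.8]
opening: 0.016
grasp_force: 58.4
```

Request:
move_arm(
  commands=[
    [[0,0,0],[0,0,0],0],
    [[0,0,0],[0,0,0],0],
    [[0,0,0],[0,0,0],0],
    [[0,0,0],[0,0,0],0],
    [[0,0,0],[0,0,0],0],
  ],
)

```text
t: 13.4
eef_pos: [0.6054, 0.0989, 0.0346]
orientation: [3.141, 0.002, 2.851]
wrist_force: [-0.8, 0.1, 7.1]
opening: 0.016
grasp_force: 58.4
```

To row units: -13 cm is -0.1625, -8.5 cm is -0.1063.

Request:
move_arm(
  commands=[
    [[0,0,0.025],[0,0,0],0],
    [[0,0,0.0563],[0,0,0],0],
    [[-0.0013,-0.05,0.0625],[0,0,0],0],
    [[-0.0013,-0.1063,0.0625],[0,0,0],0],
    [[-0.0025,-0.1625,0.0625],[0,0,0],0],
  ],
)

```text
t: 13.9
eef_pos: [0.603, -0.0323, 0.0841]
orientation: [3.141, 0.002, 2.852]
wrist_force: [1.1, -0.5, -0.6]
opening: 0.016
grasp_force: 58.6
```

To row units: -9.4 cm is -0.1175, -8 cm is -0.1.

Request:
move_arm(
  commands=[
    [[-0.0013,-0.0563,0],[0,0,0],0],
    [[-0.0025,-0.1,0],[0,0,0],0],
    [[-0.0025,-0.1175,0],[0,0,0],0],
    [[-0.0025,-0.1175,0],[0,0,0],0],
    [[-0.0025,-0.1175,0],[0,0,0],0],
  ],
)

```text
t: 14.4
eef_pos: [0.601, -0.1233, 0.0834]
orientation: [3.14, -0.0, 2.852]
wrist_force: [0.7, 1.1, 0.4]
opening: 0.0163
grasp_force: 58.6
```

Run:
```python
from h import *
c=bot.calibration('wrist');s=bot.sense();a=bot.snapshot('wrist');cv2.imwrite('pics/w7.png',a[:,:,::-1])
X=s['eef_pos'];print(X,s['opening'],proj(c,[.601,-.125,.002]),proj(c,[X[0],X[1],.085]))
```

```text
[ 0.60098156 -0.12333174  0.08340642] 0.016255734089887047 [314.23772795 218.68980146] [316.71952078 280.98350854]
```

View pics/w7.png

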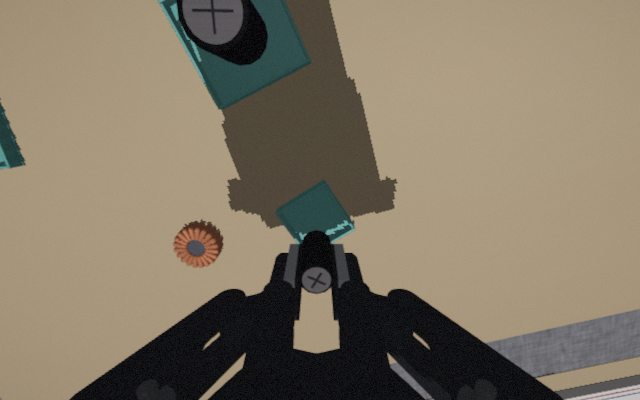

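The tray1 centre is at (316,219), against a predicted (314,219), so I lower the cap.

To row units: -4.6 cm is -0.0575, -4.5 cm is -0.0563.

Request:
move_arm(
  commands=[
    [[0,0,-0.025],[0,0,0],0],
    [[0,0,-0.0438],[0,0,0],0],
    [[0,0,-0.0538],[0,0,0],0],
    [[0,0,-0.0563],[0,0,0],0],
    [[0,0,-0.0575],[0,0,0],0],
  ],
)

```text
t: 14.95
eef_pos: [0.6011, -0.1241, 0.0375]
orientation: [3.141, 0.0, 2.852]
wrist_force: [0.3, -0.7, -0.2]
opening: 0.0161
grasp_force: 58.6
```

To row units: -0.1 cm is -0.0013.

Request:
move_arm(
  commands=[
    [[0,0,-0.0013],[0,0,0],0],
    [[0,0,-0.0013],[0,0,0],0],
    [[0,0,-0.0013],[0,0,0],0],
    [[0,0,-0.0013],[0,0,0],0],
    [[0,0,-0.0013],[0,0,0],0],
  ],
)

```text
t: 15.45
eef_pos: [0.6009, -0.1254, 0.0366]
orientation: [-3.142, 0.001, 2.851]
wrist_force: [0.5, -0.3, 2.0]
opening: 0.0161
grasp_force: 58.7
```

Request:
move_arm(
  commands=[
    [[0,0,0],[0,0,0],0.25],
    [[0,0,0],[0,0,0],0.35],
    [[0,0,0],[0,0,0],0.45],
    [[0,0,0],[0,0,0],0.5],
    [[0,0,0],[0,0,0],0.55],
  ],
)

```text
t: 15.95
eef_pos: [0.6007, -0.1253, 0.0362]
orientation: [-3.142, -0.0, 2.851]
wrist_force: [0.3, 0.3, -0.9]
opening: 0.0465
grasp_force: 0.0
```

To row units: 12.5 cm is 0.1563, 9 cm is 0.1125.

Request:
move_arm(
  commands=[
    [[0,0,0],[0,0,0],0.55],
    [[0,0,0.025],[0,0,0],0.55],
    [[0,0,0.0625],[0,0,0],0.6],
    [[0,0,0.1125],[0,0,0],0.8],
    [[0,0,0.1563],[0,0,0],1],
  ],
)

```text
t: 16.45
eef_pos: [0.6007, -0.1252, 0.1629]
orientation: [3.142, 0.0, 2.851]
wrist_force: [0.8, -0.5, 0.2]
opening: 0.0779
grasp_force: 0.0
```

To row units: 24 cm is 0.3, 19.2 cm is 0.24.

Request:
move_arm(
  commands=[
    [[0,0.06,0],[0,0,0],1],
    [[0,0.12,0],[0,0,0],1],
    [[0,0.18,0],[0,0,0],1],
    [[0,0.24,0],[0,0,0],1],
    [[0,0.3,0],[0,0,0],1],
  ],
)

```text
t: 16.95
eef_pos: [0.6005, 0.1165, 0.1614]
orientation: [3.142, 0.0, 2.85]
wrist_force: [0.6, -1.2, -0.1]
opening: 0.0854
grasp_force: 0.0
```

To row units: 23.6 cm is 0.295, 19.2 cm is 0.24.

Request:
move_arm(
  commands=[
    [[0,0.06,0],[0,0,0],1],
    [[0,0.12,0],[0,0,0],1],
    [[0,0.18,0],[0,0,0],1],
    [[0,0.24,0],[0,0,0],1],
    [[0,0.295,-0.0125],[0,0,0],1],
  ],
)

```text
t: 17.45
eef_pos: [0.6008, 0.3538, 0.1526]
orientation: [3.139, 0.001, 2.851]
wrist_force: [1.3, 0.5, -0.4]
opening: 0.0856
grasp_force: 0.0
```

To row units: -5 cm is -0.0625, -3 cm is -0.0375.

Request:
move_arm(
  commands=[
    [[0,0,-0.0375],[0,0,0],1],
    [[0,0,-0.0625],[0,0,0],1],
    [[0,0,-0.0625],[0,0,0],1],
    [[0,0,-0.0625],[0,0,0],1],
    [[0,0,-0.0625],[0,0,0],1],
  ],
)

```text
t: 17.95
eef_pos: [0.6016, 0.3508, 0.1029]
orientation: [3.14, 0.002, 2.85]
wrist_force: [0.9, -1.2, -0.2]
opening: 0.0852
grasp_force: 0.0
```

Run:
```python
from h import *
c=bot.calibration('wrist');s=bot.sense();a=bot.snapshot('wrist')
print(s['eef_pos'],s['orientation'],proj(c,[.6014,.3512,.045]))
b=bot.snapshot('scene');cv2.imwrite('pics/m8.png',np.vstack([cv2.resize(a,(480,300)),cv2.resize(b[130:320,110:520],(480,222))])[:,:,::-1])
```

```text
[0.60163023 0.3508138  0.10285606] [3.13989907e+00 1.52824693e-03 2.85002523e+00] [316.76843688 230.38422975]
```

View pics/m8.png

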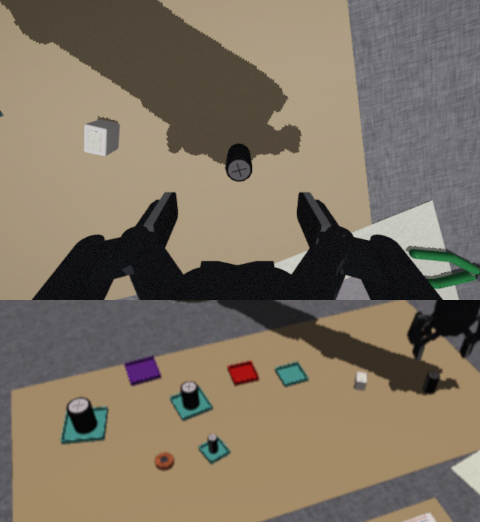

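cap1 stands in tray1 at (213,445). The cap2 disc at (317,227) full scale matches the prediction. I grip.

To row units: -6.8 cm is -0.085, -4.5 cm is -0.0563.

Request:
move_arm(
  commands=[
    [[0,0,-0.025],[0,0,0],1],
    [[0,0,-0.0563],[0,0,0],1],
    [[0,0,-0.085],[0,0,0],1],
    [[0,0,-0.085],[0,0,0],0.8],
    [[0,0,-0.085],[0,0,0],0.5],
  ],
)

```text
t: 18.55
eef_pos: [0.6011, 0.3508, 0.0342]
orientation: [3.141, 0.0, 2.851]
wrist_force: [1.4, -0.2, 1.2]
opening: 0.0588
grasp_force: 0.0
```

Request:
move_arm(
  commands=[
    [[0,0,0],[0,0,0],0.4],
    [[0,0,0],[0,0,0],0.3],
    [[0,0,0],[0,0,0],0.2],
    [[0,0,0],[0,0,0],0.1],
    [[0,0,0],[0,0,0],0],
  ],
)

```text
t: 19.05
eef_pos: [0.6017, 0.3513, 0.0352]
orientation: [3.139, 0.002, 2.851]
wrist_force: [-0.3, -0.7, 7.0]
opening: 0.0241
grasp_force: 58.7
```

To row units: 5 cm is 0.0625, 2 cm is 0.025.

Request:
move_arm(
  commands=[
    [[0,0,0],[0,0,0],0],
    [[0,0,0],[0,0,0],0],
    [[0,0,0],[0,0,0],0],
    [[0,0,0.025],[0,0,0],0],
    [[0,0,0.0625],[0,0,0],0],
  ],
)

```text
t: 19.55
eef_pos: [0.5997, 0.35, 0.0825]
orientation: [-3.139, -0.002, 2.851]
wrist_force: [0.2, 0.9, 0.1]
opening: 0.0246
grasp_force: 58.8
```

To row units: -16 cm is -0.2, -12 cm is -0.15.

Request:
move_arm(
  commands=[
    [[0,0,0.05],[0,0,0],0],
    [[-0.0275,-0.05,0.05],[0,0,0],0],
    [[-0.055,-0.1,0.05],[0,0,0],0],
    [[-0.0825,-0.15,0.05],[0,0,0],0],
    [[-0.11,-0.2,0.05],[0,0,0],0],
  ],
)

```text
t: 20.05
eef_pos: [0.5119, 0.1893, 0.124]
orientation: [3.141, 0.001, 2.851]
wrist_force: [0.8, -1.0, -0.3]
opening: 0.0241
grasp_force: 59.0
```

To row units: -9.7 cm is -0.1213, -7.7 cm is -0.0963.

Request:
move_arm(
  commands=[
    [[-0.0275,-0.05,0],[0,0,0],0],
    [[-0.0525,-0.0963,0],[0,0,0],0],
    [[-0.0663,-0.1213,0],[0,0,0],0],
    [[-0.0663,-0.1213,-0.0375],[0,0,0],0],
    [[-0.0663,-0.1213,-0.05],[0,0,0],0],
  ],
)

```text
t: 20.55
eef_pos: [0.4592, 0.0928, 0.0826]
orientation: [-3.141, -0.0, 2.849]
wrist_force: [-0.2, 0.2, -0.3]
opening: 0.0239
grasp_force: 59.0
```

Run:
```python
from h import *
c=bot.calibration('wrist');s=bot.sense();a=bot.snapshot('wrist');cv2.imwrite('pics/w9.png',a[:,:,::-1])
print(s['eef_pos'],s['opening'],proj(c,[.4597,.0945,.002]))
```

```text
[0.45918965 0.09280266 0.08264305] 0.023907855603899884 [318.73990669 218.47343748]
```

View pics/w9.png

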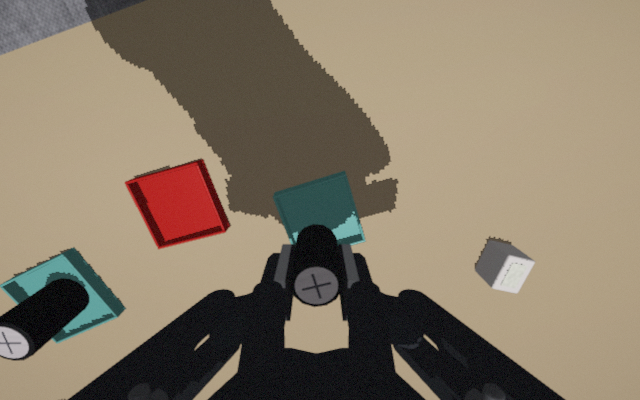

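The teal tray2 centre is at (319,217), matching the prediction, so I lower the cap.

To row units: -4.5 cm is -0.0563, -4.4 cm is -0.055.

Request:
move_arm(
  commands=[
    [[0,0,-0.025],[0,0,0],0],
    [[0,0,-0.0438],[0,0,0],0],
    [[0,0,-0.0525],[0,0,0],0],
    [[0,0,-0.055],[0,0,0],0],
    [[0,0,-0.0563],[0,0,0],0],
  ],
)

```text
t: 21.1
eef_pos: [0.46, 0.0942, 0.0386]
orientation: [3.141, 0.0, 2.851]
wrist_force: [0.0, -0.3, -0.7]
opening: 0.0242
grasp_force: 59.0
```

To row units: -0.1 cm is -0.0013.

Request:
move_arm(
  commands=[
    [[0,0,-0.0013],[0,0,0],0],
    [[0,0,-0.0013],[0,0,0],0],
    [[0,0,-0.0013],[0,0,0],0],
    [[0,0,-0.0013],[0,0,0],0],
    [[0,0,-0.0013],[0,0,0],0],
  ],
)

```text
t: 21.6
eef_pos: [0.4598, 0.0937, 0.0374]
orientation: [3.142, 0.0, 2.851]
wrist_force: [0.4, -0.4, -0.3]
opening: 0.0242
grasp_force: 59.0
```

No contact yet; 1 mm more.

To row units: -0.1 cm is -0.0013.

Request:
move_arm(
  commands=[
    [[0,0,-0.0013],[0,0,0],0],
    [[0,0,-0.0013],[0,0,0],0],
    [[0,0,-0.0013],[0,0,0],0],
    [[0,0,-0.0013],[0,0,0],0],
    [[0,0,-0.0013],[0,0,0],0],
  ],
)

```text
t: 22.1
eef_pos: [0.4598, 0.0937, 0.0371]
orientation: [3.142, 0.001, 2.851]
wrist_force: [-1.9, -0.2, 10.3]
opening: 0.0243
grasp_force: 60.5
```

Request:
move_arm(
  commands=[
    [[0,0,0],[0,0,0],0.4],
    [[0,0,0],[0,0,0],0.5],
    [[0,0,0],[0,0,0],0.6],
    [[0,0,0],[0,0,0],0.65],
    [[0,0,0],[0,0,0],0.65],
  ],
)

```text
t: 22.6
eef_pos: [0.4597, 0.0938, 0.0362]
orientation: [-3.141, -0.0, 2.851]
wrist_force: [0.0, -0.3, 0.0]
opening: 0.0555
grasp_force: 0.0
```

To row units: 13 cm is 0.1625, 9 cm is 0.1125.

Request:
move_arm(
  commands=[
    [[0,0,0],[0,0,0],0.65],
    [[0,0,0.025],[0,0,0],0.65],
    [[0,0,0.0625],[0,0,0],0.7],
    [[0,0,0.1125],[0,0,0],0.8],
    [[0,0,0.1625],[0,0,0],1],
  ],
)

```text
t: 23.1
eef_pos: [0.4591, 0.0937, 0.1674]
orientation: [-3.141, -0.001, 2.851]
wrist_force: [0.2, 0.6, 0.7]
opening: 0.0808
grasp_force: 0.0
```

To row units: 20 cm is 0.25, 16 cm is 0.2.

Request:
move_arm(
  commands=[
    [[0,0.05,0.05],[0,0,0],1],
    [[0,0.1,0.075],[0,0,0],1],
    [[0,0.15,0.075],[0,0,0],1],
    [[0,0.2,0.075],[0,0,0],1],
    [[0,0.25,0.075],[0,0,0],1],
  ],
)

```text
t: 23.6
eef_pos: [0.4595, 0.2952, 0.2266]
orientation: [3.141, 0.001, 2.85]
wrist_force: [0.8, 0.2, 0.1]
opening: 0.0853
grasp_force: 0.0
```

Run:
```python
from h import *
T=bot.calibration('top');S=bot.calibration('scene')
a=bot.snapshot('top');b=bot.snapshot('scene');print(bot.sense()['eef_pos'])
for n,X,h in(('1',(.601,-.125),.042),('2',(.4597,.0945),.047),('3',(.468,-.135),.054),('4',(.452,-.349),.062)):
    r=[]
    for im,C in((a,T),(b,S)):
        p=proj(C,[*X,h]);g=cv2.cvtColor(im,cv2.COLOR_RGB2GRAY);H=cv2.cvtColor(im,cv2.COLOR_RGB2HSV)
        m=(g>100)&(H[...,1]<60);w=np.zeros_like(m);x,y=np.int32(p);w[y-9:y+10,x-9:x+10]=1
        bs=blobs(cv2.morphologyEx((m&w).astype(np.uint8),cv2.MORPH_CLOSE,np.ones((3,3))),4)
        r.append(cen(min(bs,key=lambda k:np.hypot(*(cen(k)-p)))) if bs else p*np.nan)
    Z=tri(T,r[0],S,r[1])[0] if not np.isnan(r).any() else None
    print('cap',n,'err mm',((onplane(T,r[0],h)[:2]-X)*1e3).round(1),'tri',Z)
cv2.imwrite('pics/fin.png',np.vstack([cv2.resize(a[70:290,95:545],(600,293)),cv2.resize(b[130:320,110:520],(600,278))])[:,:,::-1])
```

```text
[0.45799844 0.30018446 0.22628964]
cap 1 err mm [-0.5 -2.6] tri [ 0.60047012 -0.12626507  0.04306154]
cap 2 err mm [-0.7 -1.4] tri [0.4588445  0.09258577 0.04734822]
cap 3 err mm [-0.2 -0. ] tri [ 0.46772327 -0.13529067  0.05425581]
cap 4 err mm [-0.7 -0.3] tri [ 0.45130387 -0.34923983  0.06227494]
```

View pics/fin.png

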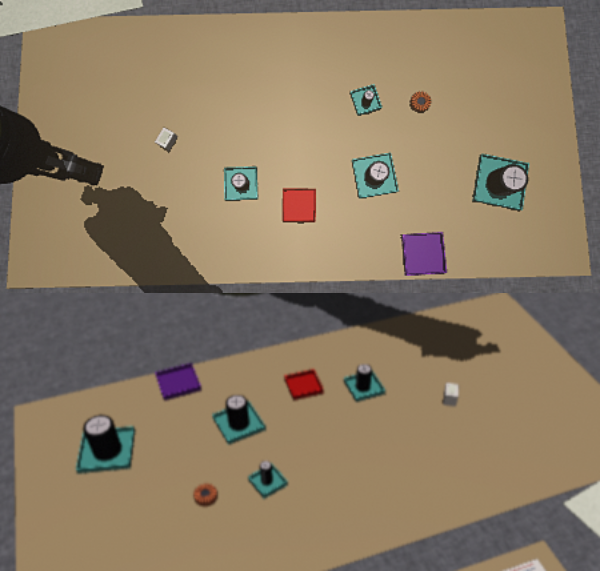

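All four caps stand upright in their trays, with centres within 3 mm of the tray centres and top heights about 2 mm above the bench values. The relay and coil look unmoved, and the arm is clear.

```bash
python3 -c "
from bench import bot
print(bot.finish_job())"
```

```text
the job is handed in; nothing more can be done
None
```

I stood all four capacitors upright in the trays of their size, within 3 mm of the tray centres by the last camera check, left the relay and coil where they were, and handed the job in at about 24 s (no verdict was returned).

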